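# Change over the gyro rotor run-in stand

### The job

Change over the run-in stand: lift every finished gyro rotor off its spindle and tip it into the sloping V-trough, so that it slides down into line with the others along the fold, and put every fresh rotor that stands on the bench onto a spindle of its own, turned so that its D-shaped bore matches the flat of the shaft, upright and fully home on the shoulder. Leave the other things on the bench where they are.

Things in the scene. Friction and masses are not known exactly. Their poses are not given: they have to be found in the camera images.
- finished1: Finished gyro rotor, at the start fully home on a spindle (2 or 3 present). Bare aluminium, 0.34 kg: drum 58 mm across, 48 high; on it a neck 36 mm across, 34 high (82 in all). D-bore right through, 23 mm wide, flat 7.5 mm off the axis, lower mouth bevelled 3 mm. Origin: centre of underside; z: up the axis to the neck; x: from the axis to the bore's flat (black mark on the drum's top).
- finished2: Finished gyro rotor, at the start fully home on a spindle (2 or 3 present). Bare aluminium, 0.34 kg: drum 58 mm across, 48 high; on it a neck 36 mm across, 34 high (82 in all). D-bore right through, 23 mm wide, flat 7.5 mm off the axis, lower mouth bevelled 3 mm. Origin: centre of underside; z: up the axis to the neck; x: from the axis to the bore's flat (black mark on the drum's top).
- finished3: Finished gyro rotor, at the start fully home on a spindle (2 or 3 present). Bare aluminium, 0.34 kg: drum 58 mm across, 48 high; on it a neck 36 mm across, 34 high (82 in all). D-bore right through, 23 mm wide, flat 7.5 mm off the axis, lower mouth bevelled 3 mm. Origin: centre of underside; z: up the axis to the neck; x: from the axis to the bore's flat (black mark on the drum's top).
- fresh1: Fresh gyro rotor, at the start upright on the bench before the stand (2 or 3 present). Bare aluminium, 0.34 kg: drum 58 mm across, 48 high; on it a neck 36 mm across, 34 high (82 in all). D-bore right through, 23 mm wide, flat 7.5 mm off the axis, lower mouth bevelled 3 mm. Origin: centre of underside; z: up the axis to the neck; x: from the axis to the bore's flat (black mark on the drum's top).
- fresh2: Fresh gyro rotor, at the start upright on the bench before the stand (2 or 3 present). Bare aluminium, 0.34 kg: drum 58 mm across, 48 high; on it a neck 36 mm across, 34 high (82 in all). D-bore right through, 23 mm wide, flat 7.5 mm off the axis, lower mouth bevelled 3 mm. Origin: centre of underside; z: up the axis to the neck; x: from the axis to the bore's flat (black mark on the drum's top).
- fresh3: Fresh gyro rotor, at the start upright on the bench before the stand (2 or 3 present). Bare aluminium, 0.34 kg: drum 58 mm across, 48 high; on it a neck 36 mm across, 34 high (82 in all). D-bore right through, 23 mm wide, flat 7.5 mm off the axis, lower mouth bevelled 3 mm. Origin: centre of underside; z: up the axis to the neck; x: from the axis to the bore's flat (black mark on the drum's top).
- spindle1: Right spindle of the stand, fixed: steel shoulder 58 mm across on which a rotor stands; on it a shaft 38 mm high, 20 across, with one flat 6 mm off the axis; top 6 mm tapered. Origin: on the axis at the shoulder's top, 56 mm above the bench; z up; x: from the axis to the flat (black mark on shoulder), at any angle. Rotor home: same origin, same x. Spindles 115 mm apart.
- spindle2: Middle spindle of the stand, fixed: steel shoulder 58 mm across on which a rotor stands; on it a shaft 38 mm high, 20 across, with one flat 6 mm off the axis; top 6 mm tapered. Origin: on the axis at the shoulder's top, 56 mm above the bench; z up; x: from the axis to the flat (black mark on shoulder), at any angle. Rotor home: same origin, same x. Spindles 115 mm apart.
- spindle3: Left spindle of the stand, fixed: steel shoulder 58 mm across on which a rotor stands; on it a shaft 38 mm high, 20 across, with one flat 6 mm off the axis; top 6 mm tapered. Origin: on the axis at the shoulder's top, 56 mm above the bench; z up; x: from the axis to the flat (black mark on shoulder), at any angle. Rotor home: same origin, same x. Spindles 115 mm apart.
- chute: Fixed V-trough: two slick plates 300 mm long, 36 wide, meeting square in a fold that slopes 30 degrees down, away from the robot, to a stop plate; rotors in it slide down by themselves, room for three in line. Origin: on the fold at the stop, 35 mm above the bench; x: down the fold (x -300 mm to 0); z: square to the fold, out of the V; y: across. A rotor in it has its axis 41 mm off the fold.
- altimeter: round black altimeter case, 86 mm across, 70 mm high, at the back between the stand and the trough; not part of the job, to be left where it is. Origin: middle of its underside.
- bezel: chrome bezel ring, 72 mm across, 10 mm high, lying between the stand and the trough; not part of the job, to be left where it is. Origin: middle of its underside.
- pitot_tip: brass pitot tip, 120 mm long, 22 mm thick, lying left of the trough; not part of the job, to be left where it is. Origin: middle of its underside.
- small_rotor: small green gyro rotor, 48 mm across, 34 mm high, between the stand and the trough; not part of the job, to be left where it is. Origin: middle of its underside.
- screwdriver: screwdriver with a black handle, 200 mm long, lying at the right; not part of the job, to be left where it is. Origin: middle of its underside.
- spanner: steel spanner, 180 mm long, lying at the right; not part of the job, to be left where it is. Origin: middle of its underside.
- screw_dish: steel dish, 90 mm across, 25 mm high, left of the trough; not part of the job, to be left where it is. Origin: middle of its underside.
Mind the look-alikes: they are no part of the job. Leave any green look-alike of the finished3 alone.

How it is judged:
By the outcome, as a careful person would: the job done as asked, in the order asked, and still so for the second after the job is handed in, with the robot touching nothing.
Of finished1, finished2, finished3 only 2 to 3 are there at a start; the rules pass over those that are not, and their reading is None.
Of fresh1, fresh2, fresh3 only 2 to 3 are there at a start; the rules pass over those that are not, and their reading is None.
At some moment in a run one of fresh1, fresh2, fresh3 may be knocked a few centimetres aside while the robot is not near it.
It also fails if it takes over 210 s, if anything falls off the work surface, if the arm or the gripper's body presses on something with over 40 N, if the wrist force passes 120 N, or if a joint passes its speed limit or range.

### The arm

A 6-joint arm with a two-finger parallel gripper is mounted at the origin on the work surface. World frame = base frame: x ahead of the robot, y to its left, z up, the work surface at z = 0. Lengths are in m, angles in rad, forces in N, time in s.
With the tool pointing down it reaches from about 0.325 to 1 m from the base axis. Payload 5.1 kg.
Tool frame: the origin (TCP) lies midway between the tips of the shut fingers; the grasp point (between the pads) lies 19 mm behind it; z points along the fingers, y is the line along which they close (so a half turn about z gives the same grasp; the last joint's range is limited). The gripper opens to 85 mm and grips with 20 to 120 N. Pads are 22 mm wide; open, the fingers measure 114 mm over their backs; the gripper's body (76 mm by 85 mm) begins 54 mm behind the grasp point. The pads swing forward as they close: fully open they stand 13 mm farther back than shut.
Start: joints at [-1.191, 0.124, 1.65, -0, 1.367, -0.083], TCP at [0.29, -0.582, 0.231] pointing down, gripper open.
Joint ranges: [-2.61, 2.61], [-1.02, 2.33], [0.03, 2.71], [-1.35, 4.49], [0.32, 2.68], [-2.91, 2.91]. Speed limits (rad/s): [2.57, 2.57, 3.14, 3.14, 3.14, 3.14].

### API

Orientations are given as a rotation vector (axis times angle).
In Python, from station import ctrl gives the robot as it stands. Calls block until the motion is done:
- ctrl.movep(position, orientation): joint-space move of the TCP to a pose.
- ctrl.movel(position, max_speed=0.15, orientation=None, until_force=None): straight line of the TCP; orientation=None keeps the orientation; max_speed is the mean speed in m/s. With until_force (N) it stops when the force on the tool has changed by that much, and returns True; else False.
- ctrl.move_j(angles): joint-space move.
- ctrl.gripper_to(opening, grip_force=None): finger opening in m; grip_force is the grip in N (None keeps the last); returns when the fingers have stopped.
- ctrl.hold(seconds).
- ctrl.solve_ik(position, orientation): joint angles nearest the present ones, or None.
- ctrl.sense(): the state.
- ctrl.read_camera(name): name is "side" or "top"; returns the picture (400x640x3 uint8, red, green, blue); there is no depth.
- ctrl.camera_info(name): a dict with "K" (3x3 intrinsics, pixels), "D" ([k1, k2, p1, p2, k3] as OpenCV has them; the pictures are not rectified), "origin" and "orientation" of the camera in the world. Camera axes: x right, y down, z forward; pixel columns grow to the right and rows downward; lengths in m; the calibration is good to about 2 mm. A picture is of the moment at which its call begins. camera_info takes no time and is no camera call.
A pose or a line that the arm cannot do raises ctrl.Unreachable and nothing moves.
- ctrl.finish_job(): hands the job in; it is judged then, once.
The state is a dict: "clock": time; "joint_positions": joint angles; "joint_velocities": joint speeds; "joint_torque": joint torques, N m; "tool_pos": TCP position; "eef_rot": TCP orientation; "wrist_force": force on the tool from outside, world axes, zero at the start; "moment": the same for the moment, N m; "gripper_width": finger opening in m; "grasp_force": force on a finger pad.
Only numpy, scipy, OpenCV 4.12 (cv2) and the standard library are available. Lean on these libraries where they do the work, as an engineer would, in place of code of your own. Each camera call takes 0.05 s, during which the arm holds its last target. There are 200 camera calls.

## Working session

There is one attempt and no reset: what is moved stays moved. The work goes in short steps, each a Python script; the robot and the scene stay as the last script left them, time stands still between calls to the robot, and variables do not carry over. Pictures are saved under pics/ and viewed, at most 14 in all, crops included, and the job is handed in when it is done.

```bash
mkdir -p pics && ls && python3 - <<'E'
from station import ctrl
import cv2,numpy as np
s=ctrl.sense();print(s['clock'],s['tool_pos'],s['eef_rot'],s['gripper_width'])
for n in('top','side'):
    im=ctrl.read_camera(n);cv2.imwrite(f'pics/{n}0.png',im[:,:,::-1]);i=ctrl.camera_info(n);print(n,i)
E
```

```text
pics
0.0 [ 0.28993622 -0.58107474  0.23006986] [-3.05588643e+00 -7.19979880e-01  4.43116630e-04] 0.08586383896147477
top {'K': array([[388.49391625,   0.        , 321.51664765],
       [  0.        , 388.49391625, 198.90406664],
       [  0.        ,   0.        ,   1.        ]]), 'D': array([0.02339001, 0.        , 0.        , 0.        , 0.        ]), 'origin': array([ 0.52887613, -0.02235289,  1.06642392]), 'orientation': array([-2.16951636,  2.19362776, -0.02325853])}
side {'K': array([[498.73903886,   0.        , 315.63510193],
       [  0.        , 498.73903886, 206.84644643],
       [  0.        ,   0.        ,   1.        ]]), 'D': array([-0.04197062,  0.        ,  0.        ,  0.        ,  0.        ]), 'origin': array([0.50179079, 1.01844148, 0.76910461]), 'orientation': array([-0.11471999,  2.75319705, -1.42535675])}
```

View pics/top0.png

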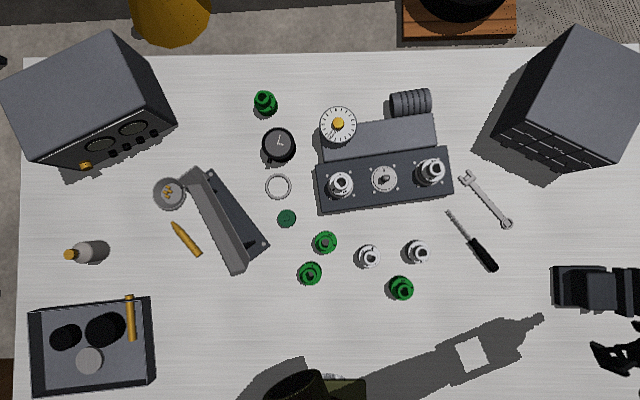

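View pics/side0.png

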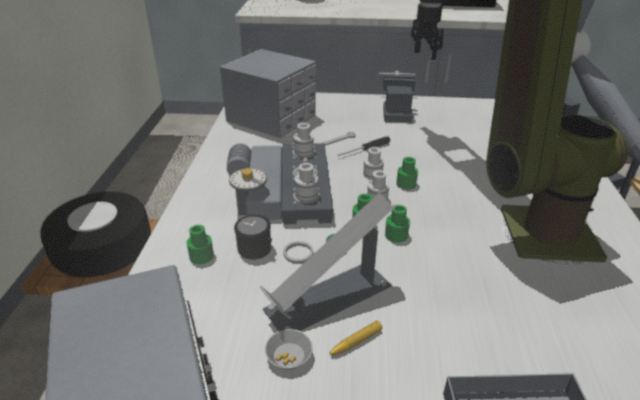

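The top view shows two finished rotors, at (340,185) and (432,172), with the middle spindle (385,180) empty. The silver rotors at (368,256) and (417,252) are the fresh ones. The same-shape rotors at (265,103), (325,242), (309,272) and (402,288), and the small one at (287,218), are all green look-alikes, so they stay. The trough runs from (240,270) down to about (185,170). I'll confirm this in an enlarged crop.

```bash
python3 - <<'E'
import cv2,numpy as np
a=cv2.imread('pics/top0.png')
r=lambda x0,x1,y0,y1,k:cv2.resize(a[y0:y1,x0:x1],None,fx=k,fy=k,interpolation=cv2.INTER_CUBIC)
cv2.imwrite('pics/c1.png',r(310,460,145,275,5)[:, :790])
t=r(165,285,155,285,4); s=cv2.imread('pics/side0.png')[180:330,255:405]
cv2.imwrite('pics/c2.png',np.hstack([r(170,275,160,280,4),cv2.resize(s,None,fx=2.5,fy=480/150,interpolation=2)]))
E
```

```text
(no output)
```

View pics/c1.png

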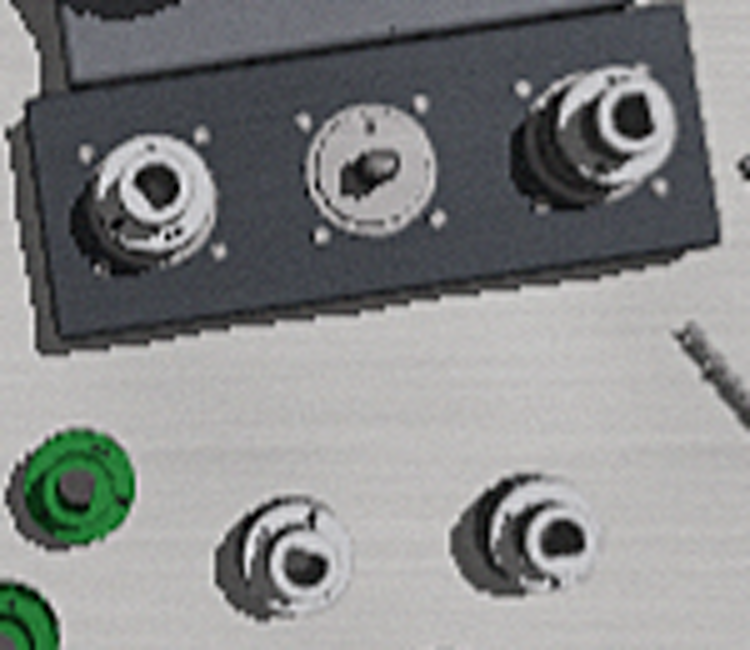

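View pics/c2.png

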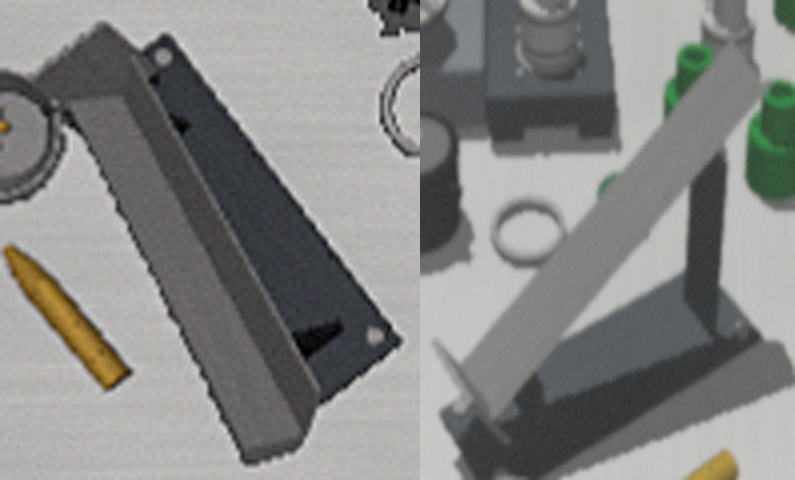

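The crop confirms it: bore centres are at about (341,182) and (436,168) for the finished rotors and (371,258) and (422,252) for the fresh ones, and the middle shoulder at (384,179). The trough's upper plate corners are at about (232,275) and (250,260), the lower left corner at about (187,189). In the side view, the near plate's upper outer corner is at (378,194) and the fold end at (390,208). Next I'll convert these to positions and find the marks.

```bash
cat > h.py <<'E'
import cv2,numpy as np
from scipy.spatial.transform import Rotation as R
from station import ctrl
def ray(n,uv):
    c=ctrl.camera_info(n);p=cv2.undistortPoints(np.array([[uv]],float),c['K'],c['D'])[0,0]
    d=R.from_rotvec(c['orientation']).apply([p[0],p[1],1]);return c['origin'],d/np.linalg.norm(d)
def on(n,uv,z):
    o,d=ray(n,uv);return o+d*(z-o[2])/d[2]
def tri(a,b):
    o1,d1=ray('top',a);o2,d2=ray('side',b)
    t=np.linalg.lstsq(np.c_[d1,-d2],o2-o1,rcond=None)[0];p,q=o1+d1*t[0],o2+d2*t[1];return (p+q)/2,np.linalg.norm(p-q)
def px(n,P):
    c=ctrl.camera_info(n);r=R.from_rotvec(c['orientation']).inv()
    return cv2.projectPoints(r.apply(np.atleast_2d(P)-c['origin']),np.zeros(3),np.zeros(3),c['K'],c['D'])[0][:,0]
def polar(im,c,z,r0=.019,r1=.029):
    "grey level unrolled: rows radius, cols world angle (3 deg)"
    rr=np.linspace(r0,r1,9);th=np.radians(np.arange(0,360,3));rg,tg=np.meshgrid(rr,th,indexing='ij')
    P=np.stack([c[0]+rg*np.cos(tg),c[1]+rg*np.sin(tg),np.full_like(rg,z)],-1).reshape(-1,3)
    m=px('top',P).astype(np.float32).reshape(*rg.shape,2)
    return cv2.remap(im,m[...,0],m[...,1],cv2.INTER_LINEAR)
def down(yaw): # tool down, closing line y at world angle yaw
    return R.from_matrix(np.array([[np.sin(yaw),np.cos(yaw),0],[-np.cos(yaw),np.sin(yaw),0],[0,0,-1]]).T.T)
E
python3 - <<'E'
from h import *
np.set_printoptions(precision=4,suppress=True)
im=cv2.cvtColor(cv2.imread('pics/top0.png'),cv2.COLOR_BGR2GRAY)
o={}
for k,uv,z in[('finL',(341.4,182),.138),('finR',(436.4,168.4),.138),('frA',(371.2,258.2),.082),('frB',(422.2,252.4),.082),('mid',(384,178.6),.056)]:
    o[k]=on('top',uv,z);print(k,o[k])
print('span',np.linalg.norm((o['finL']-o['finR'])[:2]),'mid err',(o['finL']+o['finR'])/2-o['mid'])
a=on('top',(232,275.5),.207);b=on('top',(249.7,260),.207);c=on('top',(187,189.5),.057)
print('chute up L,R',a,b,'W',np.linalg.norm(a-b),'lowL',c,'len',np.linalg.norm(a-c))
print(tri((232,275.5),(378.2,194.1)),tri((244.2,270),(389.8,208.1)))
rows=[]
for k,z in[('finL',.104),('finR',.104),('frA',.048),('frB',.048),('mid',.056)]:
    p=polar(im,o[k],z, *((.012,.029)));rows.append(cv2.resize(p,(780,100),interpolation=0));rows.append(np.zeros((8,780),np.uint8))
cv2.imwrite('pics/pol.png',np.vstack(rows))
E
```

```text
finL [ 0.6159 -0.0436  0.138 ]
finR [ 0.6453 -0.2695  0.138 ]
frA [ 0.4284 -0.117   0.082 ]
frB [ 0.442 -0.244  0.082]
mid [ 0.631  -0.1561  0.056 ]
span 0.2278152556874666 mid err [-0.0004 -0.0004  0.082 ]
chute up L,R [0.4057 0.2016 0.207 ] [0.4392 0.1624 0.207 ] W 0.05156762126484888 lowL [0.6089 0.3598 0.057 ] len 0.29802974249193254
(array([0.4283, 0.1963, 0.2267]), np.float64(0.039258845769891255)) (array([0.4175, 0.1805, 0.1808]), np.float64(0.006722097082881427))
```

View pics/pol.png

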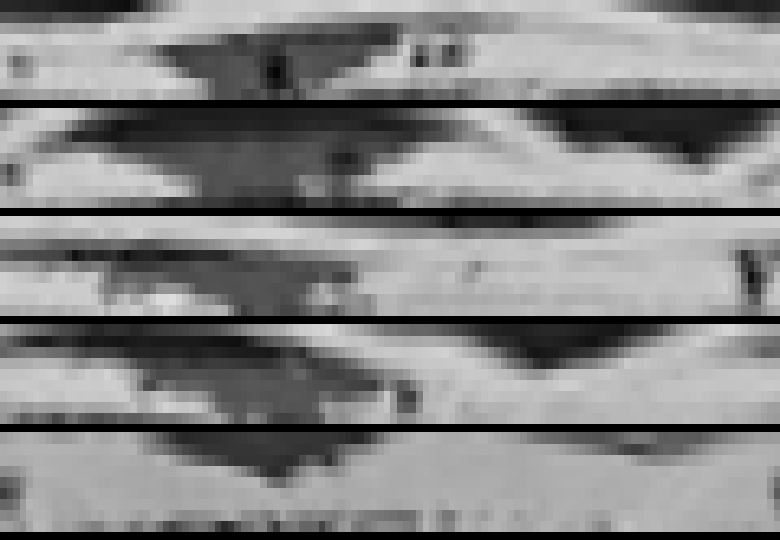

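```bash
cat >> h.py <<'E'
psi=np.radians(38.2);cX=np.array([np.cos(np.pi/6)*np.cos(psi),np.cos(np.pi/6)*np.sin(psi),-.5])
cY=np.array([-np.sin(psi),np.cos(psi),0]);cZ=np.cross(cX,cY);cO=np.array([.6167,.3348,.035])
def chute(x,z,lift=0,flip=1):
    "tool pose: axis point at chute (x,0,z), tool z along fold, tipped back by `lift` rad towards vertical"
    r=R.from_matrix(np.c_[np.cross(flip*cY,cX),flip*cY,cX]); r=R.from_rotvec(cY*lift)*r
    return cO+x*cX+z*cZ, r.as_rotvec()
E
python3 - <<'E'
from h import *
np.set_printoptions(precision=3,suppress=True)
print(R.from_rotvec(ctrl.sense()['eef_rot']).as_matrix())
for f in(1,-1):
  for l in(0,.2,.4,.6,.8):
    for x,z in((-.267,.041),(-.3,.041),(-.35,.1)):
      q=ctrl.solve_ik(*chute(x,z,l,f));print(f,l,x,None if q is None else np.array(q))
for p in((.6159,-.0436),(.6453,-.2695),(.4284,-.117),(.442,-.244)):
  for yaw in (-9,81,171,-99): 
    q=ctrl.solve_ik([*p,.11],down(np.radians(yaw)).as_rotvec());print(p,yaw,None if q is None else np.array(q))
E
```

```text
[[ 0.895  0.446 -0.001]
 [ 0.446 -0.895  0.002]
 [ 0.    -0.002 -1.   ]]
1 0 -0.267 [ 0.013 -0.769  2.613  1.06   0.649 -2.895]
1 0 -0.3 [-0.06  -0.922  2.651  0.973  0.77  -2.801]
1 0 -0.35 None
1 0.2 -0.267 [ 0.08  -0.705  2.506  0.691  0.71  -2.546]
1 0.2 -0.3 [ 0.021 -0.831  2.538  0.666  0.819 -2.526]
1 0.2 -0.35 [-0.012 -0.918  2.451  0.603  0.979 -2.427]
1 0.4 -0.267 [ 0.147 -0.608  2.391  0.42   0.823 -2.294]
1 0.4 -0.3 [ 0.101 -0.716  2.421  0.421  0.913 -2.307]
1 0.4 -0.35 [ 0.076 -0.792  2.334  0.392  1.073 -2.257]
1 0.6 -0.267 [ 0.21  -0.492  2.274  0.234  0.967 -2.123]
1 0.6 -0.3 [ 0.174 -0.588  2.304  0.24   1.039 -2.146]
1 0.6 -0.35 [ 0.154 -0.659  2.219  0.23   1.195 -2.126]
1 0.8 -0.267 [ 0.263 -0.368  2.157  0.107  1.127 -2.009]
1 0.8 -0.3 [ 0.235 -0.455  2.19   0.111  1.184 -2.033]
1 0.8 -0.35 [ 0.22  -0.525  2.109  0.109  1.334 -2.031]
-1 0 -0.267 [ 0.013 -0.769  2.613  1.06   0.649  0.247]
-1 0 -0.3 [-0.06  -0.922  2.651  0.973  0.77   0.341]
-1 0 -0.35 None
-1 0.2 -0.267 [ 0.08  -0.705  2.506  0.691  0.71   0.595]
-1 0.2 -0.3 [ 0.021 -0.831  2.538  0.666  0.819 
[... 487 characters left out ...]
.455  2.19   0.111  1.184  1.109]
-1 0.8 -0.35 [ 0.22  -0.525  2.109  0.109  1.334  1.111]Traceback (most recent call last):
  File "<stdin>", line 10, in <module>
  File "h.py", line 22, in down
    return R.from_matrix(np.array([[np.sin(yaw),np.cos(yaw),0],[-np.cos(yaw),np.sin(yaw),0],[0,0,-1]]).T.T)
           ~~~~~~~~~~~~~^^^^^^^^^^^^^^^^^^^^^^^^^^^^^^^^^^^^^^^^^^^^^^^^^^^^^^^^^^^^^^^^^^^^^^^^^^^^^^^^^^^
  File "scipy/spatial/transform/_rotation.pyx", line 1143, in scipy.spatial.transform._rotation.Rotation.from_matrix
ValueError: Non-positive determinant (left-handed or null coordinate frame) in rotation matrix 0: [[-0.156  0.988  0.   ]
 [-0.988 -0.156  0.   ]
 [ 0.     0.    -1.   ]].
```

```bash
python3 - <<'E'
s=open('h.py').read();i=s.index('    return R.from_matrix(np.array([[np.sin');j=s.index('\n',i)
s=s[:i]+"    c,n=np.cos(yaw),np.sin(yaw);return R.from_matrix([[-n,c,0],[c,n,0],[0,0,-1]])"+s[j:]
s+='''
def st(t=''):
    s=ctrl.sense();print(t,'t%.1f'%s['clock'],np.round(s['tool_pos'],4),'w%.4f'%s['gripper_width'],'g%.1f'%s['grasp_force'],'F',np.round(s['wrist_force'],1));return s
def grab(p,base,yaw,force=60):
    r=down(yaw).as_rotvec();ctrl.gripper_to(.08)
    ctrl.movep([p[0],p[1],base+.13],r);ctrl.movel([p[0],p[1],base+.051],.1);ctrl.gripper_to(0.0,force);st('gripped')
def tip():
    ctrl.movep(*chute(-.25,.14,.5,-1))
    for z,l in((.065,.2),(.044,0)):
        p,r=chute(-.25,z,l,-1);ctrl.movel(p,.08,r)
    st('in trough');ctrl.gripper_to(.08);p,r=chute(-.29,.06,.2,-1);st('open')
    p,r=chute(-.25,.11,.3,-1);ctrl.movel(p,.1,r)
'''
open('h.py','w').write(s)
E
python3 - <<'E'
from h import *
np.set_printoptions(precision=3,suppress=True)
for p in((.6159,-.0436),(.6453,-.2695),(.4284,-.117),(.442,-.244)):
  for yaw in (-83,97):
    q=ctrl.solve_ik([*p,.11],down(np.radians(yaw)).as_rotvec());print(p,yaw,None if q is None else np.array(q))
ctrl.movep([.5,-.3,.28],down(np.radians(-83)).as_rotvec());st()
grab((.6159,-.0436),.056,np.radians(-83))
p=ctrl.sense()['tool_pos'];print(ctrl.movel([p[0],p[1],.27],.1));st('lifted');
im=ctrl.read_camera('side');cv2.imwrite('pics/lift1.png',im[:,:,::-1])
E
```

```text
(0.6159, -0.0436) -83 [-0.158  0.156  1.827 -0.     1.158  1.291]
(0.6159, -0.0436) 97 [-0.158  0.156  1.827 -0.     1.158 -1.851]
(0.6453, -0.2695) -83 [-0.472  0.323  1.628 -0.     1.191  0.976]
(0.6453, -0.2695) 97 [-0.472  0.323  1.628 -0.     1.191 -2.165]
(0.4284, -0.117) -83 [-0.388 -0.24   2.21  -0.     1.172  1.061]
(0.4284, -0.117) 97 [-0.388 -0.24   2.21  -0.     1.172 -2.081]
(0.442, -0.244) -83 [-0.611 -0.09   2.08  -0.     1.152  0.838]
(0.442, -0.244) 97 [-0.611 -0.09   2.08  -0.     1.152 -2.304]
 t1.4 [ 0.5   -0.301  0.28 ] w0.0854 g0.0 F [-0.8  0.5 -0.5]
gripped t4.2 [ 0.616 -0.043  0.108] w0.0347 g59.5 F [-0.5  1.4  4. ]
False
lifted t6.0 [ 0.616 -0.043  0.269] w0.0347 g60.0 F [ 0.2  0.2 -3.2]
```

View pics/lift1.png

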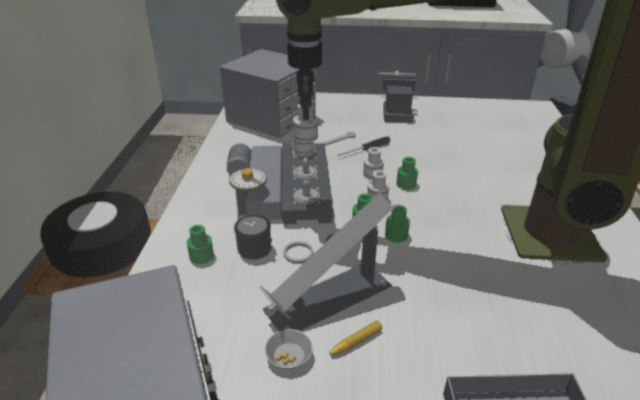

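The rotor is held upright at (305,130) and its spindle at (306,187) is bare. Now I'll tip it into the trough.

```bash
python3 - <<'E'
from h import *
tip();st()
cv2.imwrite('pics/tip1.png',np.hstack([ctrl.read_camera('side')[120:340,200:460],ctrl.read_camera('top')[120:340,140:400]])[:,:,::-1])
E
```

```text
in trough t8.9 [0.465  0.2141 0.1999] w0.0350 g60.3 F [ 1.9 -0.2 -1.8]
open t9.4 [0.4638 0.2147 0.1982] w0.0802 g0.0 F [-0.3 -0.1  0.4]
 t10.2 [0.4891 0.2348 0.2539] w0.0803 g0.0 F [-0.9 -0.4 -0.7]
```

View pics/tip1.png

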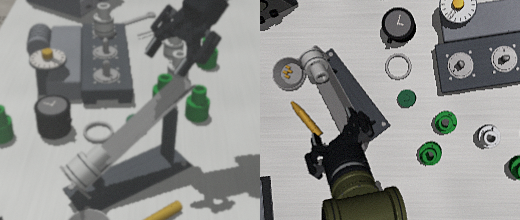

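The rotor slid down to the stop (about (80,165) in the left crop, (315,65) in the right). Next is the right-hand finished rotor.

```bash
python3 - <<'E'
from h import *
y=np.radians(-83)
ctrl.movep([.5,.1,.33],down(y).as_rotvec())
grab((.6453,-.2695),.056,y)
p=ctrl.sense()['tool_pos'];ctrl.movel([p[0],p[1],.27],.12);st('lifted')
ctrl.movep([.5,-.0,.32],down(y).as_rotvec())
tip()
p=ctrl.sense()['tool_pos']
ctrl.movep([.36,.0,.33],down(y).as_rotvec());st()
im=ctrl.read_camera('top');cv2.imwrite('pics/top1.png',im[:,:,::-1]);cv2.imwrite('pics/side1.png',ctrl.read_camera('side')[:,:,::-1])
r=lambda a,x0,x1,y0,y1,k:cv2.resize(a[y0:y1,x0:x1],None,fx=k,fy=k,interpolation=2)
cv2.imwrite('pics/v1.png',np.vstack([r(im,310,458,150,212,5),np.hstack([r(im,340,440,230,285,4),r(im,170,255,150,205,4)])[:,:740]])[:,:,::-1])
E
```

```text
gripped t14.3 [ 0.6457 -0.2697  0.108 ] w0.0340 g59.6 F [ 0.1 -0.3  3.1]
lifted t15.8 [ 0.6453 -0.2695  0.2685] w0.0343 g60.2 F [-0.1  0.1 -3.6]
in trough t19.5 [0.4647 0.2142 0.1996] w0.0344 g60.4 F [ 1.8 -0.2 -2.7]
open t20.0 [0.464  0.2147 0.1985] w0.0800 g0.0 F [-0.3  0.5  0.3]
 t21.9 [3.597e-01 3.000e-04 3.286e-01] w0.0800 g0.0 F [0.4 0.  0.1]
```

View pics/v1.png

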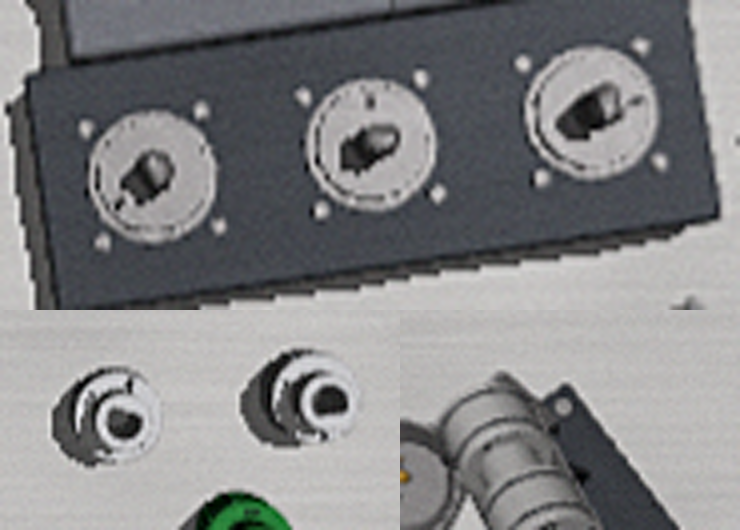

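Both finished rotors lie in line in the trough. The left spindle is at about (340.6,185.2) with its mark lower left, and the right one at about (428.2,172.4) with its mark on the right. Fresh A is at (371,257.5) with its mark at the top, and fresh B at (422.5,252.7) with its mark and bore flat at the bottom. Next I'll measure the mark angles numerically.

```bash
cat >> h.py <<'E'
def mark(im,c,z,guess,w=25,r0=.0195,r1=.0265):
    p=polar(im,c,z,r0,r1).astype(float);a=np.arange(0,360,3);d=(a-guess+180)%360-180
    v=p.mean(0);k=np.abs(d)<=w;b=np.percentile(v[k],70);wt=np.clip(b-v[k]-12,0,None);return guess+(wt*d[k]).sum()/wt.sum(),(b-v[k]).max()
def shoulder(im,uv):
    "bright disc centre: fit ellipse on thresholded shoulder"
    g=cv2.cvtColor(im,cv2.COLOR_RGB2GRAY);m=((g>110)*255).astype(np.uint8);k=np.zeros_like(m);cv2.circle(k,tuple(int(round(v)) for v in uv),14,255,-1)
    c=max(cv2.findContours(m&k,cv2.RETR_EXTERNAL,2)[0],key=cv2.contourArea);e=cv2.fitEllipse(cv2.convexHull(c));return e
E
python3 - <<'E'
from h import *
im=cv2.imread('pics/top1.png')[:,:,::-1].copy();g=cv2.cvtColor(im,cv2.COLOR_RGB2GRAY)
for n,uv,gs in(('L',(340.6,185.2),128),('M',(384.2,179),0),('R',(428.2,172.4),284)):
    e=shoulder(im,uv);c=on('top',e[0],.056);print(n,np.round(e[0],1),np.round(e[1],1),c.round(4),mark(g,c,.056,gs))
for n,uv,gs in(('A',(371,257.5),346),('B',(422.5,252.7),187)):
    c=on('top',uv,.082);print(n,c.round(4),mark(g,c,.048,gs))
    for dx,dy in((.002,0),(-.002,0),(0,.002),(0,-.002)):print(mark(g,c+[dx,dy,0],.048,gs)[0].round(1),end=' ')
    k=polar(g,c,.048,.0195,.0265).mean(0).astype(int);print([(3*i,v) for i,v in enumerate(k) if v<150])
E
```

```text
L [340.2 185. ] [25.6 26.1] [ 0.6159 -0.0422  0.056 ] (np.float64(127.53356860044758), np.float64(92.39999999999999))
M [383.8 178.4] [26.  26.2] [ 0.6314 -0.1557  0.056 ] (np.float64(0.48083623693379796), np.float64(77.84444444444443))
R [427.9 172.1] [26.2 26.5] [ 0.6464 -0.2694  0.056 ] (np.float64(283.92067988668555), np.float64(69.22222222222223))
A [ 0.4302 -0.1165  0.082 ] (np.float64(343.86062232313327), np.float64(135.6))
342.5 345.2 338.9 348.9 [(51, np.int64(128)), (54, np.int64(122)), (57, np.int64(133)), (60, np.int64(136)), (63, np.int64(124)), (66, np.int64(120)), (69, np.int64(122)), (72, np.int64(129)), (75, np.int64(136)), (78, np.int64(137)), (81, np.int64(133)), (84, np.int64(128)), (87, np.int64(119)), (90, np.int64(109)), (93, np.int64(96)), (96, np.int64(90)), (99, np.int64(90)), (102, np.int64(88)), (105, np.int64(83)), (108, np.int64(79)), (111, np.int64(78)), (114, np.int64(77)), (117, np.int64(78)), (120, np.int64(82)), (123, np.int64(86)), (126, np.int64(86)), (129, np.int64(84)), (132, np.int64(84)), (135, np.int64(87)), (138, np.int64(90)), (141, np.int6
[... 550 characters left out ...]
)), (87, np.int64(113)), (90, np.int64(106)), (93, np.int64(98)), (96, np.int64(90)), (99, np.int64(85)), (102, np.int64(82)), (105, np.int64(81)), (108, np.int64(81)), (111, np.int64(83)), (114, np.int64(85)), (117, np.int64(84)), (120, np.int64(84)), (123, np.int64(83)), (126, np.int64(84)), (129, np.int64(88)), (132, np.int64(92)), (135, np.int64(91)), (138, np.int64(87)), (141, np.int64(81)), (144, np.int64(90)), (147, np.int64(99)), (150, np.int64(94)), (153, np.int64(91)), (156, np.int64(93)), (159, np.int64(97)), (162, np.int64(105)), (165, np.int64(112)), (168, np.int64(116)), (171, np.int64(134)), (180, np.int64(118)), (183, np.int64(97)), (186, np.int64(104)), (189, np.int64(127))]
```

```bash
python3 - <<'E'
from h import *
for n,c in(('B',(.4413,-.2448)),('A',(.4302,-.1165))):
    for y in(65,-25):
        grab(c,0,np.radians(y),20);ctrl.gripper_to(.08)
    ctrl.movel([*c,.15],.15)
    if n=='B': ctrl.movep([.435,-.18,.15],down(np.radians(-25)).as_rotvec())
ctrl.movep([.36,.0,.33],down(np.radians(-83)).as_rotvec());st()
im=ctrl.read_camera('top');cv2.imwrite('pics/top2.png',im[:,:,::-1]);g=cv2.cvtColor(im,cv2.COLOR_RGB2GRAY)
rows=[]
for n,c,gs in(('A',(.4302,-.1165),344),('B',(.4413,-.2448),185)):
    print(n,mark(g,c,.048,gs,10),'neck px',px('top',[*c,.082]))
    rows+=[cv2.resize(polar(g,c,.048,.016,.029),(780,110),interpolation=0),cv2.resize(polar(g,c,.082,.003,.018),(780,130),interpolation=0)]
cv2.imwrite('pics/pol2.png',np.vstack(rows))
E
```

```text
gripped t26.2 [ 0.4416 -0.2451  0.0516] w0.0351 g23.9 F [-0.2  0.6  2.5]
gripped t29.7 [ 0.4417 -0.2451  0.0516] w0.0357 g23.3 F [-0.1  0.1  1.7]
gripped t34.4 [ 0.4306 -0.1168  0.0515] w0.0351 g23.9 F [-0.6 -0.7  2.3]
gripped t37.9 [ 0.4307 -0.1167  0.0515] w0.0353 g23.1 F [0.6 0.3 1.9]
 t40.3 [ 3.598e-01 -1.000e-04  3.286e-01] w0.0802 g0.0 F [-0.9 -0.4  0.3]
A (np.float64(342.27463556851313), np.float64(86.55555555555553)) neck px [[370.98294728 257.48561514]]
B (np.float64(186.9876362112322), np.float64(57.844444444444434)) neck px [[422.51464072 252.69483268]]
```

View pics/pol2.png

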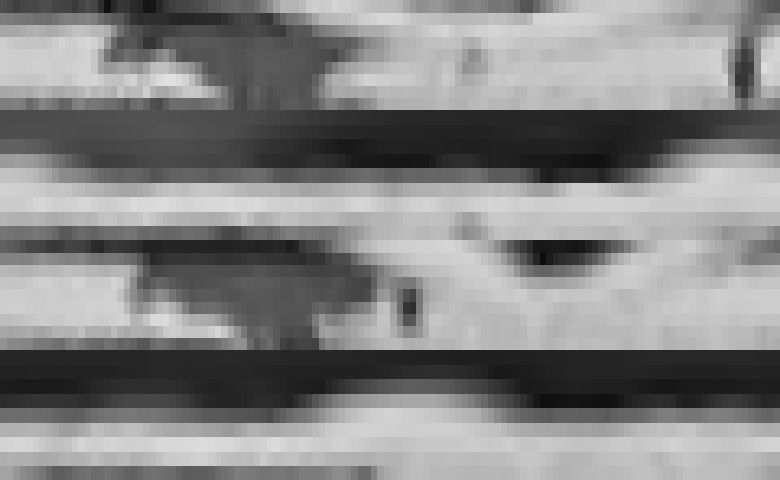

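The bore flats agree with the marks: A is about 342°, B about 188°. B goes to the left spindle, turned −60°, and A to the right, turned −58°.

```bash
cat >> h.py <<'E'
def fit(c,s,g,delta):
    grab(c,0,np.radians(g),50);p=ctrl.sense()['tool_pos'];z0=p[2]
    ctrl.movel([p[0],p[1],.2],.12);st('lifted')
    r=down(np.radians(g+delta)).as_rotvec();ctrl.movep([*s,.2],r)
    ctrl.movel([*s,.056+z0+.043],.1);ctrl.hold(.3)
    for dx,dy,da in[(0,0,0),(.0015,0,0),(-.0015,0,0),(0,.0015,0),(0,-.0015,0),(0,0,5),(0,0,-5),(0,0,9),(0,0,-9)]:
        ctrl.movel([s[0]+dx,s[1]+dy,.056+z0+.041],.05,down(np.radians(g+delta+da)).as_rotvec())
        hit=ctrl.movel([s[0]+dx,s[1]+dy,.056+z0-.003],.04,until_force=10)
        z=st(f'try {dx} {dy} {da} {hit}')['tool_pos'][2]
        if z<.056+z0+.002: return True
    return False
E
python3 - <<'E'
from h import *
ctrl.movep([.4413,-.2448,.2],down(np.radians(-25)).as_rotvec())
ok=fit((.4413,-.2448),(.616,-.043),-25,-60.5);print(ok)
if ok:
    ctrl.gripper_to(.08);st('released');p=ctrl.sense()['tool_pos'];ctrl.movel([p[0],p[1],.25],.12)
    ctrl.movep([.36,.0,.33],down(np.radians(-83)).as_rotvec())
    im=ctrl.read_camera('top');cv2.imwrite('pics/top3.png',im[:,:,::-1])
    im2=ctrl.read_camera('side')
    r=lambda a,x0,x1,y0,y1:cv2.resize(a[y0:y1,x0:x1],None,fx=3,fy=3,interpolation=2)
    cv2.imwrite('pics/v3.png',np.vstack([np.hstack([r(im,320,450,150,280),r(im2,270,400,100,230)])])[:,:,::-1])
E
```

```text
gripped t43.7 [ 0.4419 -0.2451  0.0517] w0.0348 g49.7 F [ 0.4 -0.2  2.7]
lifted t45.1 [ 0.4413 -0.2448  0.1988] w0.0350 g50.1 F [ 1.3 -0.1 -3.8]
try 0 0 0 True t48.6 [ 0.6157 -0.0429  0.1077] w0.0348 g50.9 F [-0.6  0.5  5.6]
True
released t49.1 [ 0.6139 -0.0426  0.1051] w0.0803 g0.0 F [0.1 0.  0.5]
```

```bash
ls -la pics | tail -3
```

```text
-rw-r--r-- 1 agent agent 469866 Dec  1 06:48 top3.png
-rw-r--r-- 1 agent agent 497608 Dec  1 06:46 v1.png
-rw-r--r-- 1 agent agent 375474 Dec  1 06:48 v3.png
```

View pics/v3.png

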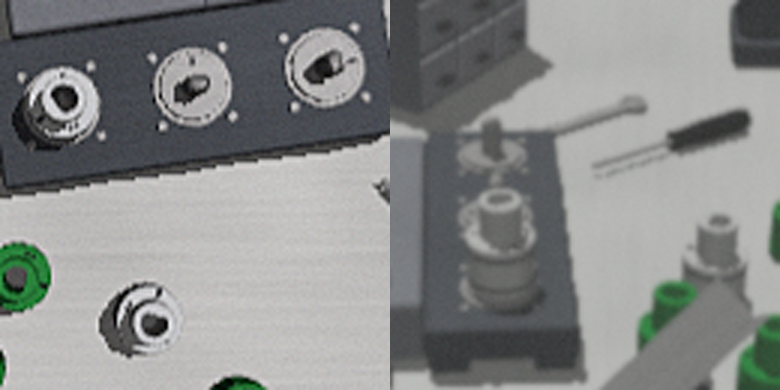

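B is home on the left spindle. A is still at about (371,257.7). I'll re-check it numerically and then fit it on the right spindle.

```bash
python3 - <<'E'
from h import *
im=ctrl.read_camera('top');g=cv2.cvtColor(im,cv2.COLOR_RGB2GRAY);o=cv2.cvtColor(cv2.imread('pics/top2.png'),cv2.COLOR_BGR2GRAY)
d=cv2.absdiff(g,o)[238:278,350:392];print('diff',d.mean(),(d>40).sum(),mark(g,(.4302,-.1165),.048,343,12))
if (d>40).sum()<60:
    ctrl.movep([.4305,-.1166,.2],down(np.radians(-25)).as_rotvec())
    ok=fit((.4304,-.1166),(.646,-.2696),-25,-58.5);print(ok)
    if ok:
        ctrl.gripper_to(.08);st('released');p=ctrl.sense()['tool_pos'];ctrl.movel([p[0],p[1],.25],.12)
        ctrl.movep([.36,.0,.33],down(np.radians(-83)).as_rotvec())
        im=ctrl.read_camera('top');im2=ctrl.read_camera('side')
        cv2.imwrite('pics/v4.png',np.hstack([im[80:310,150:460],im2[100:330,220:430]])[:,:,::-1].repeat(1,0))
E
```

```text
diff 2.5970238095238094 0 (np.float64(342.1519974017538), np.float64(118.04444444444441))
gripped t54.8 [ 0.431  -0.1169  0.0516] w0.0344 g49.7 F [-0.8 -0.1  2.9]
lifted t56.2 [ 0.4304 -0.1166  0.1988] w0.0347 g50.1 F [-0.1  0.1 -3.6]
try 0 0 0 True t59.4 [ 0.6457 -0.2694  0.1077] w0.0348 g51.1 F [-1.7  0.1  5.1]
True
released t59.9 [ 0.6439 -0.2685  0.1045] w0.0800 g0.0 F [-0.1 -0.9 -0.2]
```

View pics/v4.png

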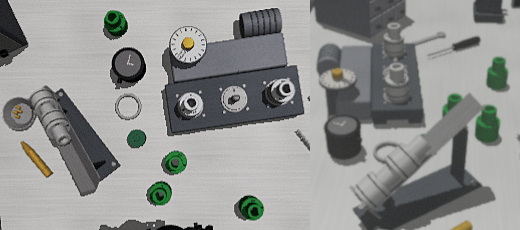

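Both fresh rotors are upright and home at (190,103) and (280,93). Both finished rotors are in line in the trough at (52,110), and everything else is where it was. Handing in.

```bash
python3 -c "
from station import ctrl
print(ctrl.finish_job())"
```

```text
the job is handed in; nothing more can be done
None
```

I've handed the job in after about 62 s of robot time: both finished rotors lie in line in the trough, both fresh rotors are fully home on the left and right spindles, and nothing else on the bench was moved.

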